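# Nudge the askew slide case down over the lugs of the case below

### The job

The upper of the two stacked slide cases was put down askew and is perched on top of the lid lugs of the lower one. Finish the stacking: nudge it square until the recesses in its base drop over all four lugs and it sits flush and level on the lid below. The cases are full of glass, so leave the lower one where it stands, and leave the petri dish, the pen and the dropper bottle near by alone.

Things in the scene. Friction and masses are not known exactly. Their poses are not given: they have to be found in the camera images.
- lower_case: Lower slide case on the worktop: grey plastic lidded box full of glass, about 2.2 kg. 112 mm (x) by 150 mm (y), 72 mm high to the lid's top. Widest at the lid rim (top 16 mm) and base rim (lowest 14 mm); the wall between lies 3.5 mm back. Front, with two black clasps and a paper label, faces its -x, roughly to the robot. Origin: centre of underside, z up.
- lower_top (a point): Centre of the lower case's lid top, 72 mm above its origin, same axes. Four lugs with sloping sides stand on the lid at x = +-32, y = +-48 mm: 8 mm high, 24 x 34 mm (x by y) at the foot, 19 x 29 mm at the top.
- upper_case: Upper slide case, same make and footprint (112 x 150 mm, rims alike), 58 mm high to its lid's top plus 8 mm lugs of its own; 0.4 to 0.8 kg, too wide to grasp, slides on the lugs with plain plastic friction. Origin: centre of underside, axes and front as the lower case. At the start it is 80 mm up on the lugs, 18 to 28 mm to the lower case's -x, 12 to 26 mm to its +y, turned up to 0.13 rad.
- upper_base (a point): Centre of the upper case's underside (same point and axes as its body). Four recesses there, 29 x 39 mm (x by y), 10 mm deep, at x = +-32, y = +-48 mm, drop over the lower lugs: they begin to when about 4 mm off, and have 2.5 mm play each way once seated. Seated, this point lies on lower_top, with the same yaw.
- petri_dish: Petri dish, 59 mm across, 13 mm high, lying to the right of the cases; origin: centre of the underside. Leave alone.
- felt_pen: Felt pen, 134 x 14 x 12 mm, lying along its x axis to the right of the petri dish; origin: centre of the underside. Leave alone.
- dropper_bottle: Brown dropper bottle, 36 mm across, 100 mm high, standing behind the cases; origin: centre of the underside. Leave alone.

How it is judged:
By the outcome, as a careful person would: the job done as asked, in the order asked, and still so for the second after the job is handed in, with the robot touching nothing.
It also fails if it takes over 48 s, if anything falls off the work surface, if the arm or the gripper's body presses on something with over 40 N, if the wrist force passes 120 N, or if a joint passes its speed limit or range.

### The arm

A 7-joint arm with a two-finger parallel gripper is mounted at the origin on a cart in front of the work surface, level with it; the furniture and walls round the work are solid. World frame = base frame: x ahead of the robot, y to its left, z up, the work surface at z = 0. Lengths are in m, angles in rad, forces in N, time in s.
With the tool pointing down it reaches from about 0.425 to 0.95 m from the base axis. Payload 4.7 kg.
Tool frame: the origin (TCP) lies on the centre line of the jaws, within the pads' length; the fingertips stand robot.nose_length ahead of it and the grasp point (between the pads) lies 8 mm behind it (robot.nose_length is the distance from the TCP to the fingertips, in m); z points along the fingers, x is the direction in which the jaws open and shut, and the axes are right-handed (so a half turn about z gives the same grasp; the last joint's range is limited). The gripper opens to 85 mm and grips with 20 to 120 N. Pads are 22 mm wide; open, the fingers measure 114 mm over their backs; the gripper's body (76 mm by 85 mm) begins 54 mm behind the grasp point. The pads swing forward as they close: fully open they stand 13 mm farther back than shut.
Start: joints at [-1.278, 0.469, -0.049, 1.532, 0.024, 1.141, -0.082], TCP at [0.213, 0.64, 0.208] pointing down, gripper open.
Joint ranges: [-2.59, 2.59], [-0.33, 1.99], [-1.39, 1.29], [0.1, 2.45], [-1.04, 4.18], [0.21, 1.99], [-2.66, 2.66]. Speed limits (rad/s): [2.57, 2.57, 3.14, 3.14, 3.14, 3.14, 3.14].

### API

Orientations are given as [roll, pitch, yaw] about the fixed x, y, z axes, in that order (R = Rz(yaw) Ry(pitch) Rx(roll)).
In Python, from plant import robot gives the robot as it stands. Calls block until the motion is done:
- robot.goto(position, orientation): joint-space move of the TCP to a pose.
- robot.move_straight(position, vel=0.15, attitude=None, contact_N=None): straight line of the TCP; attitude=None keeps the orientation; vel is the mean speed in m/s. With contact_N (N) it stops when the force on the tool has changed by that much, and returns True; else False.
- robot.move_joints(angles): joint-space move.
- robot.grip(opening, strength=None): opening from 0.0 (shut) to 1.0 (fully open); strength is the grip in N (None keeps the last); returns when the fingers have stopped.
- robot.sleep(seconds).
- robot.inverse_kinematics(position, orientation): joint angles nearest the present ones, or None.
- robot.sense(): the state.
- robot.grab_frame(name): name is "scene" or "side" or "wrist"; returns a dict with "image" (420x560x3 uint8, red, green, blue), "range_z" (420x560 float32, m along the optical axis (not along the pixel's ray), 0 where there is no reading), "fx", "fy", "cx", "cy" (pixels), "R" (3x3) and "t" (3): a world point X has camera coordinates R X + t. Camera axes: x right, y down, z forward; pixel columns grow to the right and rows downward; lengths in m; the calibration is good to about 2 mm. A picture is of the moment at which its call begins.
A pose or a line that the arm cannot do raises robot.IKError and nothing moves.
- robot.close_job(): hands the job in, once; it reports no verdict.
The state is a dict: "t": time; "joint_pos": joint angles; "joint_velocities": joint speeds; "effort": joint torques, N m; "tcp_pos": TCP position; "tcp_rot": TCP orientation; "wrist_force": force on the tool from outside, world axes, zero at the start; "torque": the same for the moment, N m; "opening": opening from 0.0 (shut) to 1.0 (fully open).
Only numpy, scipy, OpenCV 4.12 (cv2) and the standard library are available. Lean on these libraries where they do the work, as an engineer would, in place of code of your own. Each camera call takes 0.05 s, during which the arm holds its last target.

## Working session

There is one attempt and no reset: what is moved stays moved. The work goes in short steps, each a Python script; the robot and the scene stay as the last script left them, time stands still between calls to the robot, and variables do not carry over. Pictures are saved under pics/ and viewed, and the job is handed in when it is done.

```bash
ls; mkdir -p pics
python3 - <<'E'
from plant import robot
import cv2,numpy as np
s=robot.sense();print(s['t'],s['tcp_pos'],s['wrist_force'],robot.nose_length)
for n in ['scene','side','wrist']:
    f=robot.grab_frame(n);cv2.imwrite(f'pics/{n}0.png',f['image'][...,::-1]);np.savez(f'pics/{n}0.npz',**f)
    print(n,f['fx'],f['fy'],f['cx'],f['cy'],-np.array(f['R']).T@f['t'])
E
```

```text
pics
0.0 [0.2132792  0.63974955 0.20665002] [-0.27822435  0.54688646 -1.02524758] 0.011
scene 497.159967113179 497.159967113179 279.28114026502465 208.94146753138392 [-0.07643386  0.60946073  0.43455292]
side 538.2094844735091 538.2094844735091 281.2954027554279 206.13169358952402 [0.50445584 1.06319469 0.51420568]
wrist 342.9111488226942 342.9111488226942 282.459562478596 207.32415381476662 [0.13902835 0.66584064 0.37277601]
```

View pics/scene0.png

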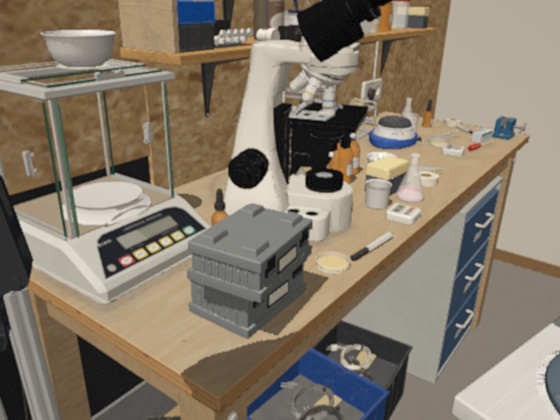

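View pics/side0.png

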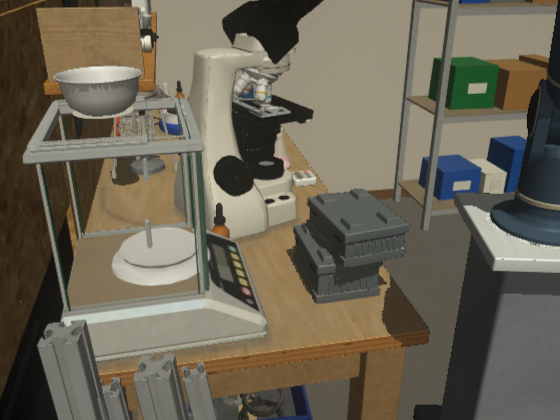

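View pics/wrist0.png

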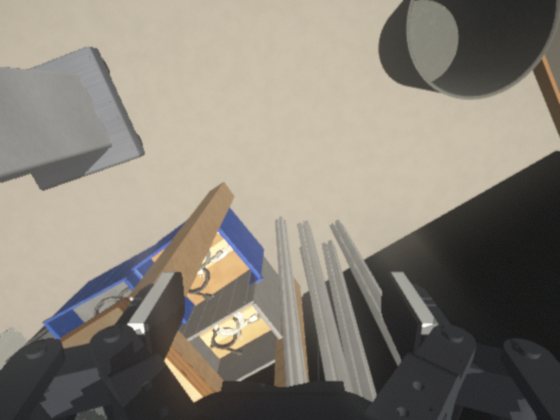

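```bash
cat > h.py <<'E'
import numpy as np,cv2
def cloud(f):
    z=np.asarray(f['range_z']);v,u=np.mgrid[:420,:560]
    P=np.stack([(u-f['cx'])/f['fx']*z,(v-f['cy'])/f['fy']*z,z],-1)
    W=(P-f['t'])@f['R']
    W[z==0]=np.nan
    return W
E
python3 - <<'E'
from h import *
for n in ['scene','side']:
    f=np.load(f'pics/{n}0.npz');W=cloud(f);im=f['image']
    r=(200,330,180,320) if n=='scene' else (180,310,280,420)
    c=cv2.resize(im[r[0]:r[1],r[2]:r[3]],None,fx=5,fy=4.5,interpolation=cv2.INTER_CUBIC)
    cv2.imwrite(f'pics/{n}0c.png',c[...,::-1])
    Q=W[r[0]:r[1],r[2]:r[3]].reshape(-1,3);Q=Q[np.isfinite(Q).all(1)]
    h,e=np.histogram(Q[:,2],bins=np.arange(-.01,.17,.004));print([(round(b,3),k) for b,k in zip(e,h)])
    for lo,hi in [(.133,.142),(.142,.15),(.066,.076),(.07,.16),(.005,.06)]:
        m=(Q[:,2]>lo)&(Q[:,2]<hi);q=Q[m]
        q=q[np.all(abs(q[:,:2]-np.median(q[:,:2],0))<.13,axis=1)]
        print(n,lo,hi,len(q),q.min(0).round(3),q.max(0).round(3),cv2.minAreaRect(q[:,:2].astype(np.float32)*1000))
E
```

```text
[(np.float64(-0.01), np.int64(29)), (np.float64(-0.006), np.int64(45)), (np.float64(-0.002), np.int64(2832)), (np.float64(0.002), np.int64(722)), (np.float64(0.006), np.int64(246)), (np.float64(0.01), np.int64(331)), (np.float64(0.014), np.int64(525)), (np.float64(0.018), np.int64(283)), (np.float64(0.022), np.int64(267)), (np.float64(0.026), np.int64(302)), (np.float64(0.03), np.int64(290)), (np.float64(0.034), np.int64(323)), (np.float64(0.038), np.int64(297)), (np.float64(0.042), np.int64(368)), (np.float64(0.046), np.int64(428)), (np.float64(0.05), np.int64(422)), (np.float64(0.054), np.int64(336)), (np.float64(0.058), np.int64(457)), (np.float64(0.062), np.int64(288)), (np.float64(0.066), np.int64(251)), (np.float64(0.07), np.int64(246)), (np.float64(0.074), np.int64(172)), (np.float64(0.078), np.int64(130)), (np.float64(0.082), np.int64(314)), (np.float64(0.086), np.int64(311)), (np.float64(0.09), np.int64(345)), (np.float64(0.094), np.int64(537)), (np.float64(0.098), np.int64(273)), (np.float64(0.102), np.int64(306)), (np.float64(0.106), np.int64(264)), (np.float64(0.11), np.i
[... 3035 characters left out ...]
7895202636719, 151.75672912597656), 23.19087028503418)
side 0.142 0.15 604 [0.361 0.185 0.142] [0.489 0.332 0.148] ((425.8526306152344, 256.5052185058594), (87.49761962890625, 131.51385498046875), 23.198787689208984)
side 0.066 0.076 736 [0.381 0.186 0.066] [0.528 0.332 0.076] ((455.76788330078125, 245.37510681152344), (110.75682830810547, 151.7733917236328), 16.88019561767578)
side 0.07 0.16 6576 [0.345 0.172 0.07 ] [0.528 0.348 0.148] ((443.46484375, 250.4973907470703), (142.3517303466797, 179.30130004882812), 22.593259811401367)
side 0.005 0.06 2386 [0.38  0.188 0.005] [0.529 0.332 0.06 ] ((454.8231201171875, 245.4669189453125), (113.41838836669922, 152.73484802246094), 16.99356460571289)
```

Run:
```python
from h import *
from plant import robot
A=[]
for n in ['scene','side']:
    W=cloud(np.load(f'pics/{n}0.npz')).reshape(-1,3);A.append(W[np.isfinite(W).all(1)])
W=np.vstack(A)
# max height map, 5cm cells
print('y->  ',[round(y,2) for y in np.arange(-.2,.9,.1)])
for x in np.arange(.1,1.0,.05):
    r=[]
    for y in np.arange(-.2,.9,.05):
        m=(W[:,0]>=x)&(W[:,0]<x+.05)&(W[:,1]>=y)&(W[:,1]<y+.05)&(W[:,2]<1)
        r.append('%3d'%(W[m,2].max()*100) if m.sum()>3 else '  .')
    print(round(x,2),' '.join(r))
U=np.array([.4255,.2562]);th=.405;Lc=np.array([.4553,.2452]);tl=.2955
R=lambda a:np.array([[np.cos(a),-np.sin(a)],[np.sin(a),np.cos(a)]])
for l in [(32,-48),(32,48),(-32,-48),(-32,48)]:
    a=U+R(th)@np.array(l)/1e3;b=Lc+R(tl)@np.array(l)/1e3
    for dy in (0,np.pi,np.pi/2,-np.pi/2):
        q=[robot.inverse_kinematics([*p,z],[np.pi,0,t+dy]) for p,t,z in((a,th,.155),(a,th,.25),(b,tl,.155))]
        print(l,round(dy,2),a.round(3),b.round(3),[None if x is None else np.round(x,2).tolist() for x in q])
```

```text
y->   [np.float64(-0.2), np.float64(-0.1), np.float64(0.0), np.float64(0.1), np.float64(0.2), np.float64(0.3), np.float64(0.4), np.float64(0.5), np.float64(0.6), np.float64(0.7), np.float64(0.8)]
0.1   0   0   0   1   1  45   0   0   .   .   .   .   .   .   .   .   .   .   .   .   .   .
0.15   0   0   0   0   0   0   0   0   .   .   .   .   .   .   .  34   .   .   .   .   .   .
0.2   .   .   .   .   .   .   .   .   .   .   .   .   .   .   .  34   .   .   .   .   .   .
0.25   .   .   .   .   .   .   .   .   .   .   .   .   .   .   .   .   .   .   .   .   .   .
0.3   .   .   .   .   .   .   .   .   0  13  13   0   .   .   .   .   .   .   .   .   .   .
0.35 -79   .   .   .   .   0   0  13  14  14  14   0   0   .   .   .   .   .   .   .   .   .
0.4 -79   0   0   1   1   1   0  14  14  14  14   0   0   .   .   .   .   .   .   .   .   .
0.45   2   1  44  44   1   1   0  14  14  14  14   0   0   .   .   .   .   .   .   .   .   .
0.5   2   0  42  44  42   4   0   8  13   7   0   0   0   0   .   .   .   .   .   .   .   .
0.55   5  42  43  44  43  25   6   0   0   3   5   6   6   0   .   .   .
[... 2904 characters left out ...]
77 0.288] [0.411 0.282] [[-0.95, 0.2, 0.24, 2.07, -0.06, 0.88, -0.27], [-0.97, 0.09, 0.25, 1.95, -0.03, 1.1, -0.31], [-0.92, 0.24, 0.28, 2.02, -0.08, 0.89, -0.3]]
(-32, 48) 3.14 [0.377 0.288] [0.411 0.282] [[0.2, 0.43, -1.17, 2.01, 0.47, 1.01, 2.35], [0.26, 0.27, -1.17, 1.89, 0.27, 1.16, 2.54], [-0.41, 0.26, -0.33, 1.99, 0.11, 0.91, 2.65]]
(-32, 48) 1.57 [0.377 0.288] [0.411 0.282] [[-0.69, 0.2, -0.06, 2.05, 0.01, 0.89, 1.22], [-0.72, 0.1, -0.03, 1.93, 0.0, 1.11, 1.23], [-0.67, 0.24, -0.02, 2.0, 0.01, 0.9, 1.17]]
(-32, 48) -1.57 [0.377 0.288] [0.411 0.282] [[-1.19, 0.21, 0.52, 2.08, -0.14, 0.88, -1.76], [-1.2, 0.09, 0.5, 1.96, -0.05, 1.1, -1.85], [-1.15, 0.26, 0.55, 2.03, -0.17, 0.9, -1.78]]
```

Run:
```python
from plant import robot
import cv2,numpy as np
print(robot.sense()['tcp_rot'])
robot.grip(0.45,30)
robot.goto([.474,.225,.26],[np.pi,0,.405])
robot.move_straight([.474,.225,.172],vel=.12)
s=robot.sense();print(s['t'],s['tcp_pos'],s['tcp_rot'],s['opening'],s['wrist_force'])
for n in ['side','wrist','scene']:
    f=robot.grab_frame(n);cv2.imwrite(f'pics/{n}1.png',f['image'][...,::-1]);np.savez(f'pics/{n}1.npz',**f)
f=np.load('pics/side1.npz')['image'][130:310,260:430];g=np.load('pics/wrist1.npz')['image']
cv2.imwrite('pics/s1.png',cv2.resize(f,None,fx=3,fy=3)[...,::-1])
```

```text
[3.14153350e+00 1.49162295e-03 1.24896699e+00]
3.35 [0.47455881 0.2253531  0.17260639] [-3.14146036e+00 -1.29166432e-03  4.05100512e-01] 0.44880435908630323 [-0.0190519  -0.04377607 -0.78375288]
```

View pics/s1.png

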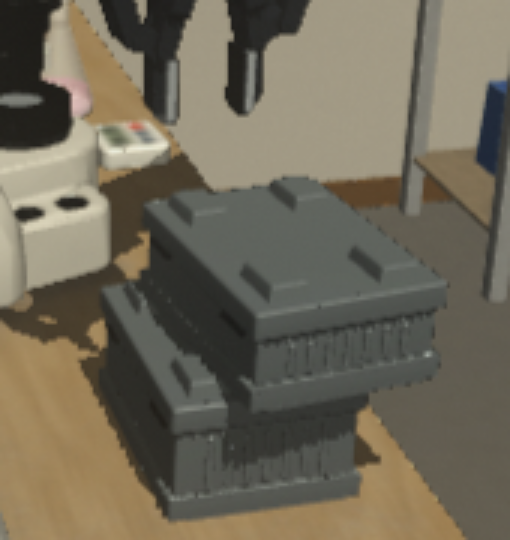

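View pics/wrist1.png

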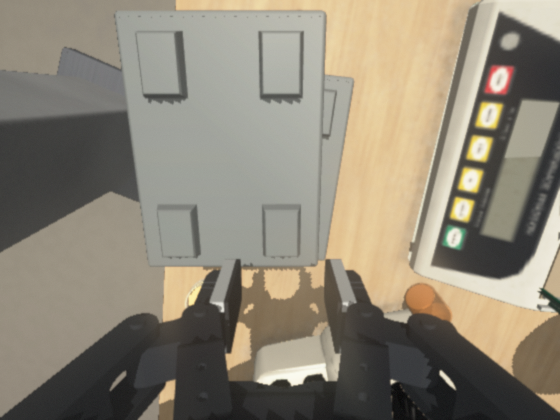

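Run:
```python
from h import *
f=np.load('pics/side1.npz');g=np.load('pics/wrist1.npz');h=np.load('pics/scene1.npz')
def pr(f,X):
    c=f['R']@np.array(X)+f['t'];return (f['fx']*c[0]/c[2]+f['cx']).round(1),(f['fy']*c[1]/c[2]+f['cy']).round(1)
for X in [(.4745,.2253,.1726),(.4745,.2253,.161),(.4745,.2253,.146)]:
    print(X,pr(f,X),pr(g,X),pr(h,X))
W=cloud(f)
for u,v in [(317,168),(342,165)]:print(W[v-4:v+1,u-1:u+3].reshape(-1,3).round(3)[::6])
# lids again
for n,F in(('side',f),('scene',h),('wrist',g)):
    Q=cloud(F).reshape(-1,3)
    for lo,hi in [(.134,.1405),(.143,.15),(.066,.075),(.01,.06)]:
        m=(Q[:,2]>lo)&(Q[:,2]<hi)&(Q[:,0]>.33)&(Q[:,0]<.545)&(Q[:,1]>.14)&(Q[:,1]<.36)
        print(n,lo,m.sum(),cv2.minAreaRect(Q[m,:2].astype(np.float32)*1000) if m.sum()>9 else '')
```

```text
(0.4745, 0.2253, 0.1726) (np.float64(326.2), np.float64(182.5)) (np.float64(279.2), np.float64(252.6)) (np.float64(250.7), np.float64(190.5))
(0.4745, 0.2253, 0.161) (np.float64(325.9), np.float64(188.9)) (np.float64(279.4), np.float64(243.6)) (np.float64(250.8), np.float64(197.9))
(0.4745, 0.2253, 0.146) (np.float64(325.6), np.float64(197.1)) (np.float64(279.5), np.float64(233.5)) (np.float64(250.8), np.float64(207.4))
[[0.493 0.246 0.213]
 [0.49  0.243 0.21 ]
 [0.493 0.248 0.208]
 [0.489 0.244 0.205]]
[[0.452 0.229 0.213]
 [0.449 0.227 0.21 ]
 [0.452 0.228 0.207]
 [0.448 0.226 0.205]]
side 0.134 2181 ((425.51104736328125, 257.58587646484375), (113.38587188720703, 151.73345947265625), 23.109861373901367)
side 0.143 542 ((425.6878662109375, 257.50677490234375), (86.95978546142578, 129.78854370117188), 23.152042388916016)
side 0.066 714 ((480.957763671875, 274.90057373046875), (92.483642578125, 182.97804260253906), 49.072086334228516)
side 0.01 2170 ((455.71728515625, 245.80535888671875), (113.31715393066406, 149.6211700439453), 17.555288314819336)
scene 0.134 3256 ((424.979736328125, 255.54624938964844), (113.17893981933594, 151.77786254882812), 23.081607818603516)
scene 0.143 857 ((424.7929992675781, 255.19985961914062), (87.15455627441406, 128.90017700195312), 23.0423526763916)
scene 0.066 18 ((486.5839538574219, 324.7629089355469), (4.262447357177734, 11.740283012390137), 19.50374984741211)
scene 0.01 3110 ((415.6805114746094, 256.09527587890625), (185.75827026367188, 93.81707000732422), 70.5749740600586)
wrist 0.134 39220 ((427.47174072265625, 256.5585632324219), (111.85289001464844, 149.25999450683594), 23.22871971130371)
wrist 0.143 8677 ((427.20831298828125, 256.75830078125), (85.94738006591797, 127.34221649169922), 23.09690284729004)
wrist 0.066 2994 ((506.72186279296875, 259.7565002441406), (22.05914878845215, 149.83203125), 23.150798797607422)
wrist 0.01 0
```

View pics/scene1.png

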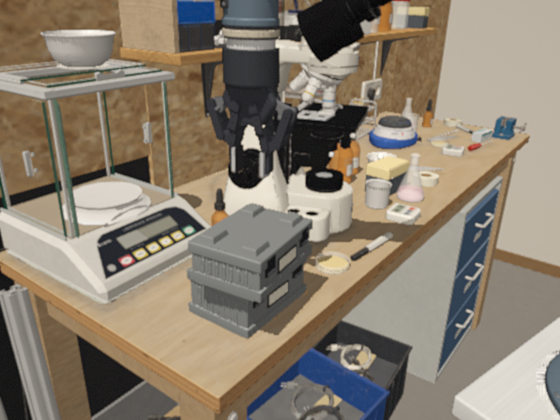

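Run:
```python
from h import *
from plant import robot
s=robot.sense();print(s['t'],s['tcp_pos'],s['opening'])
f=robot.grab_frame('side');np.savez('pics/side2.npz',**f)
cv2.imwrite('pics/s2.png',cv2.resize(f['image'][110:240,270:400],None,fx=4.5,fy=4.5,interpolation=cv2.INTER_CUBIC)[...,::-1])
g=robot.grab_frame('scene')
cv2.imwrite('pics/c2.png',cv2.resize(g['image'][130:240,190:320],None,fx=5,fy=5,interpolation=cv2.INTER_CUBIC)[...,::-1])
for n,F,r in(('side',f,(280,380)),('scene',g,(190,320))):
    W=cloud(F)[:,r[0]:r[1]].reshape(-1,3)
    m=(W[:,2]>.15)&(W[:,2]<.3)&(abs(W[:,0]-.474)<.08)&(abs(W[:,1]-.225)<.08);q=W[m]
    for lo in np.arange(.15,.25,.01):
        k=q[(q[:,2]>=lo)&(q[:,2]<lo+.01)]
        if len(k)>2: print(n,round(lo,2),len(k),k.min(0).round(3),k.max(0).round(3))
```

```text
3.5 [0.47455784 0.22529471 0.17285182] 0.4531139597193661
side 0.19 16 [0.451 0.21  0.198] [0.501 0.243 0.2  ]
side 0.2 110 [0.442 0.206 0.2  ] [0.506 0.246 0.21 ]
side 0.21 136 [0.442 0.208 0.21 ] [0.506 0.247 0.22 ]
side 0.22 142 [0.442 0.207 0.22 ] [0.506 0.247 0.23 ]
side 0.23 133 [0.438 0.206 0.23 ] [0.506 0.249 0.24 ]
side 0.24 223 [0.423 0.206 0.24 ] [0.524 0.259 0.25 ]
scene 0.19 13 [0.449 0.206 0.199] [0.495 0.242 0.2  ]
scene 0.2 157 [0.441 0.205 0.2  ] [0.502 0.246 0.21 ]
scene 0.21 197 [0.441 0.206 0.21 ] [0.503 0.245 0.22 ]
scene 0.22 204 [0.441 0.204 0.22 ] [0.503 0.245 0.23 ]
scene 0.23 193 [0.439 0.204 0.23 ] [0.504 0.247 0.24 ]
scene 0.24 306 [0.423 0.193 0.24 ] [0.516 0.255 0.25 ]
```

View pics/s2.png

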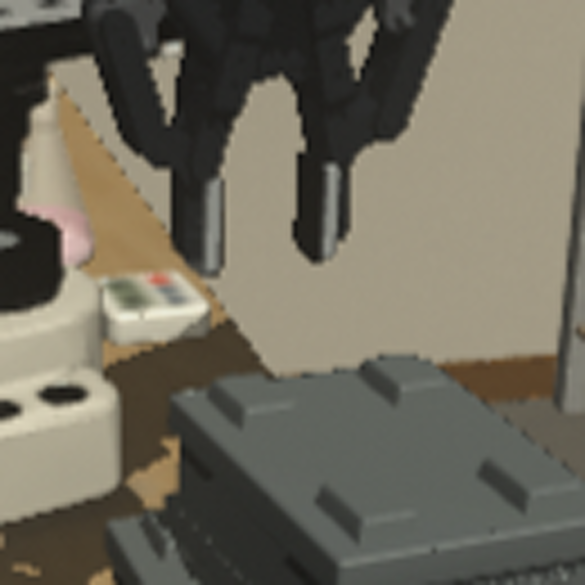

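View pics/c2.png

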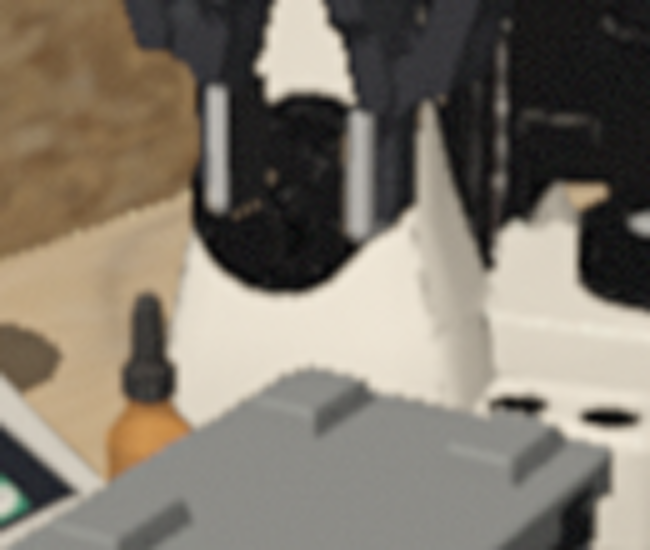

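Run:
```python
from h import *
from plant import robot
robot.move_straight([.4742,.225,.128],vel=.1)
s=robot.sense();print(s['tcp_pos'],s['wrist_force'])
c=robot.move_straight([.4742,.225,.104],vel=.02,contact_N=4)
s=robot.sense();print(c,s['t'],s['tcp_pos'],s['wrist_force'])
f=robot.grab_frame('side');np.savez('pics/side3.npz',**f)
cv2.imwrite('pics/s3.png',cv2.resize(f['image'][140:270,270:400],None,fx=4.5,fy=4.5,interpolation=cv2.INTER_CUBIC)[...,::-1])
```

```text
[0.47447064 0.22509067 0.12816743] [-0.08793823  0.20170802 -0.51982629]
True 4.9667 [0.47414819 0.22496755 0.11313923] [-1.19719917 -0.95064076  6.09029337]
```

View pics/s3.png

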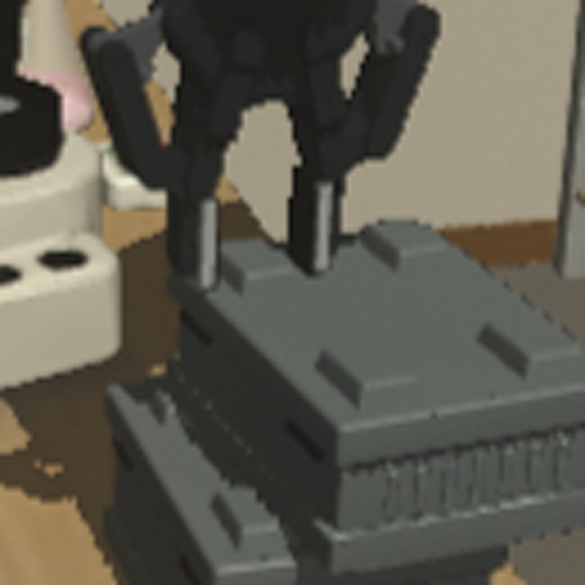

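Run:
```python
from h import *
from plant import robot
robot.move_straight([.4742,.225,.119],vel=.05)
robot.grip(.36)
c=robot.move_straight([.4742,.225,.108],vel=.02,contact_N=3)
s=robot.sense();print(c,s['t'],s['tcp_pos'],s['wrist_force'])
z=s['tcp_pos'][2]+.0025
robot.move_straight([.4742,.225,z],vel=.03)
robot.grip(0,30)
s=robot.sense();print(s['t'],s['tcp_pos'],s['wrist_force'],s['torque'],s['opening'])
f=robot.grab_frame('side');np.savez('pics/side4.npz',**f)
cv2.imwrite('pics/s4.png',cv2.resize(f['image'][140:300,270:430],None,fx=3.7,fy=3.7,interpolation=cv2.INTER_CUBIC)[...,::-1])
```

```text
True 5.9083 [0.47438949 0.22511448 0.11394407] [-1.34044993 -0.4417923   4.16142637]
6.4 [0.47398467 0.22492971 0.11639603] [-1.20277559  0.51226957  1.52131463] [-0.15130774  0.15636267 -0.00053187] 0.2510870516492241
```

View pics/s4.png

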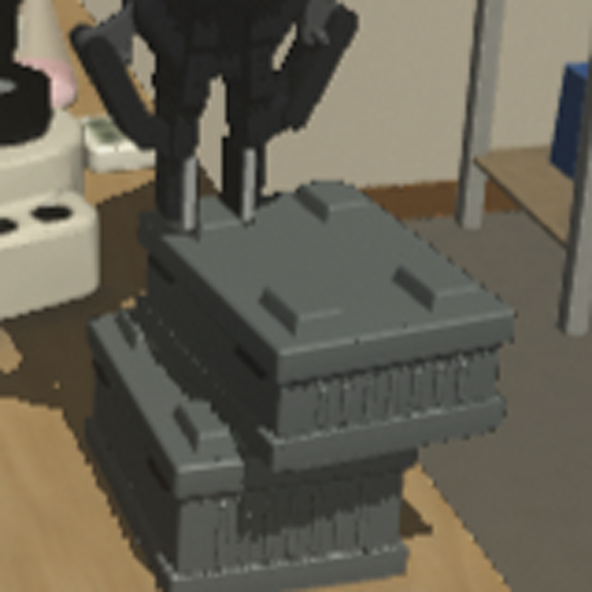

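```bash
cat >> h.py <<'E'
def rects(F,zs=((.134,.1405),(.143,.15),(.066,.075),(.01,.06))):
    Q=cloud(F).reshape(-1,3);
    for lo,hi in zs:
        m=(Q[:,2]>lo)&(Q[:,2]<hi)&(Q[:,0]>.33)&(Q[:,0]<.545)&(Q[:,1]>.14)&(Q[:,1]<.36)
        if m.sum()>50: print(lo,m.sum(),[np.round(v,1) for v in cv2.minAreaRect(Q[m,:2].astype(np.float32)*1000)])
E
python3 - <<'E'
from h import *
from plant import robot
p=np.array(robot.sense()['tcp_pos'])
for k in (.4,.8):
    robot.move_straight([.4742+.0263*k,.225-.0169*k,.1165],vel=.02,attitude=[np.pi,0,.405-.107*k])
    s=robot.sense();print(s['t'],s['tcp_pos'],s['wrist_force'].round(1) if hasattr(s['wrist_force'],'round') else s['wrist_force'],s['opening'])
for n in ('side','scene','wrist'):
    f=robot.grab_frame(n);np.savez(f'pics/{n}5.npz',**f);print(n);rects(f)
    if n=='side':cv2.imwrite('pics/s5.png',cv2.resize(f['image'][140:300,270:430],None,fx=3.7,fy=3.7,interpolation=cv2.INTER_CUBIC)[...,::-1])
E
```

```text
7.225 [0.48429154 0.21880032 0.11638269] [-4.5  2.3  1.2] 0.24826977169377404
8.0 [0.49593128 0.21038868 0.11631426] [-0.1 -1.6 -2.1] 0.24523565063611363
side
0.134 2049 [array([450.2, 247.5]), array([112.7, 154. ]), np.float64(18.0)]
0.143 529 [array([454.1, 247.9]), array([ 96.3, 130. ]), np.float64(20.0)]
0.066 702 [array([455.4, 244.7]), array([112.6, 153. ]), np.float64(17.0)]
0.01 2185 [array([480.6, 278. ]), array([ 93.7, 187.7]), np.float64(54.2)]
scene
0.134 2905 [array([449.5, 245.8]), array([112.8, 150.1]), np.float64(18.6)]
0.143 776 [array([454.8, 247. ]), array([ 98.2, 128.1]), np.float64(18.9)]
0.066 836 [array([414., 256.]), array([184.3,  91.2]), np.float64(71.1)]
0.01 3339 [array([455.1, 242.9]), array([114.9, 151.1]), np.float64(17.3)]
wrist
0.134 60889 [array([453.3, 241.7]), array([112.2, 142. ]), np.float64(18.4)]
0.143 16986 [array([457.7, 247.8]), array([ 98.2, 127.7]), np.float64(18.6)]
```

View pics/s5.png

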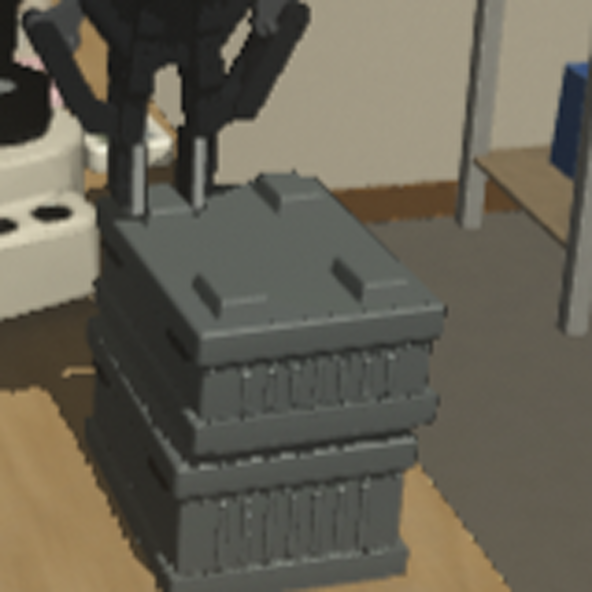

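Run:
```python
from h import *
from plant import robot
robot.move_straight([.5002,.2083,.1165],vel=.015,attitude=[np.pi,0,.297])
s=robot.sense();print(s['t'],s['tcp_pos'],s['wrist_force'].round(1),s['opening'])
for n in ('side','scene'):
    f=robot.grab_frame(n);np.savez(f'pics/{n}6.npz',**f);print(n);rects(f)
    Q=cloud(f).reshape(-1,3)
    if n=='side':cv2.imwrite('pics/s6.png',cv2.resize(f['image'][140:300,270:430],None,fx=3.7,fy=3.7,interpolation=cv2.INTER_CUBIC)[...,::-1])
```

```text
8.6917 [0.50017621 0.20840177 0.11640262] [-0.7 -1.1 -3.4] 0.24272597684088676
side
0.134 1394 [array([456.9, 244. ]), array([111.8, 146.2]), np.float64(16.4)]
0.143 202 [array([458.7, 236.8]), array([ 97.9, 111.5]), np.float64(24.6)]
0.066 473 [array([480.8, 279.5]), array([ 89.7, 182.7]), np.float64(53.9)]
0.01 2177 [array([481. , 278.4]), array([ 93.7, 187.1]), np.float64(54.1)]
scene
0.134 2215 [array([455.4, 242. ]), array([113.8, 147.1]), np.float64(18.2)]
0.143 320 [array([460.3, 241.1]), array([ 98.5, 116.6]), np.float64(19.2)]
0.066 861 [array([454.7, 241.8]), array([112.5, 153.3]), np.float64(16.8)]
0.01 3328 [array([454.4, 241.9]), array([113.2, 152.9]), np.float64(16.8)]
```

View pics/s6.png

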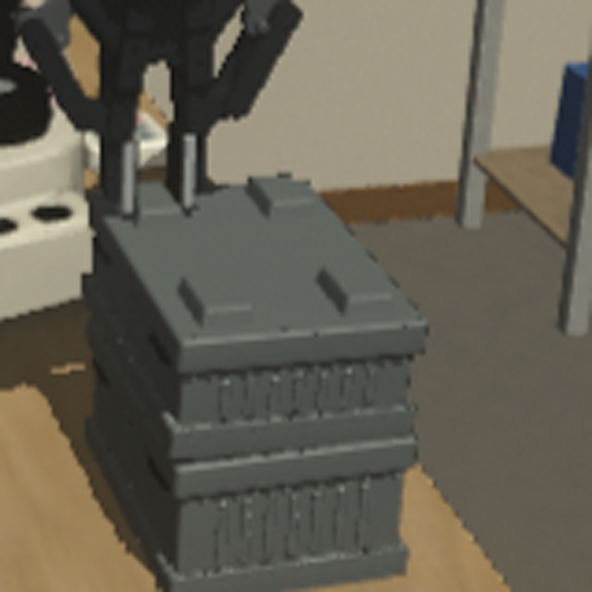

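```bash
cat >> h.py <<'E'
def lidz(f):
    # plane of upper lid
    Q=cloud(f).reshape(-1,3);c=np.array([.455,.2445]);a=.297
    d=(Q[:,:2]-c);x=d[:,0]*np.cos(a)+d[:,1]*np.sin(a);y=-d[:,0]*np.sin(a)+d[:,1]*np.cos(a)
    m=(abs(x)<50)*1
    m=(abs(x)<.05)&(abs(y)<.068)&(Q[:,2]>.1)&(Q[:,2]<.16)&~((abs(abs(x)-.032)<.016)&(abs(abs(y)-.048)<.022))
    A=np.c_[np.ones(m.sum()),x[m],y[m]];p=np.linalg.lstsq(A,Q[m,2],rcond=None)[0]
    print('lid z %.4f slope x %.4f y %.4f'%tuple(p),m.sum())
E
python3 - <<'E'
from h import *
from plant import robot
robot.grip(.4)
robot.sleep(.3)
s=robot.sense();print(s['t'],s['tcp_pos'],s['wrist_force'].round(1),s['opening'])
for n in ('side','scene'):
    f=robot.grab_frame(n);np.savez(f'pics/{n}7.npz',**f);print(n);rects(f,((.124,.1315),(.134,.1405),(.066,.076),(.01,.06)));lidz(f)
    if n=='side':cv2.imwrite('pics/s7.png',cv2.resize(f['image'][140:300,270:430],None,fx=3.7,fy=3.7,interpolation=cv2.INTER_CUBIC)[...,::-1])
E
```

```text
9.375 [0.50031618 0.20831556 0.11662066] [ 0.8  0.8 -1.3] 0.39600829434868107
side
0.124 2119 [array([457.4, 243.9]), array([112.8, 153.8]), np.float64(16.7)]
0.134 554 [array([456.8, 245.2]), array([ 86.7, 131.8]), np.float64(17.1)]
0.066 450 [array([482.3, 279.7]), array([ 90.1, 186.1]), np.float64(54.5)]
0.01 2174 [array([479.6, 278.4]), array([ 93.5, 185.6]), np.float64(54.8)]
lid z 0.1311 slope x 0.0238 y -0.0797 1281
scene
0.124 2673 [array([456.8, 242.8]), array([113.4, 152. ]), np.float64(17.5)]
0.134 814 [array([456.8, 242.3]), array([ 87.3, 129.8]), np.float64(16.8)]
0.066 828 [array([414.1, 257.1]), array([184.6,  91.1]), np.float64(70.2)]
0.01 3329 [array([454.3, 241.8]), array([113.7, 152. ]), np.float64(16.7)]
lid z 0.1315 slope x 0.0808 y -0.1361 1873
```

View pics/s7.png

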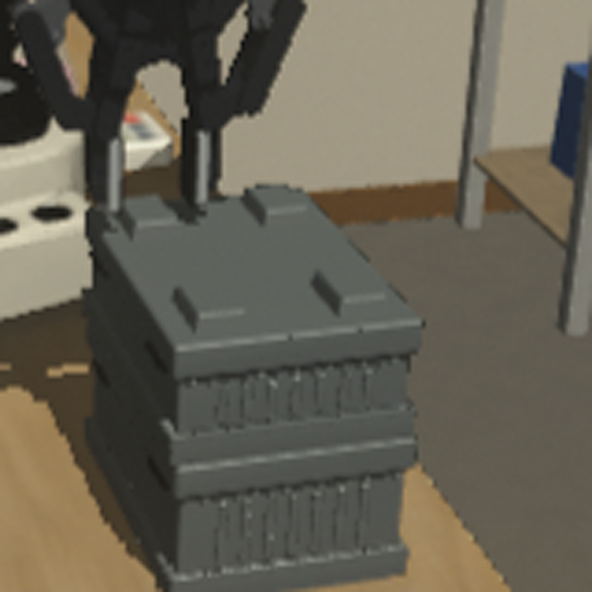

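Run:
```python
from h import *
from plant import robot
robot.move_straight([.5002,.2083,.20],vel=.1)
robot.move_straight([.42,.36,.27],vel=.2)
s=robot.sense();print(s['t'],s['tcp_pos'],s['wrist_force'].round(1))
for n in ('side','scene'):
    f=robot.grab_frame(n);np.savez(f'pics/{n}8.npz',**f);print(n);rects(f,((.127,.1335),(.134,.1405),(.066,.076),(.005,.06)))
    Q=cloud(f).reshape(-1,3);c=np.array([.4555,.2445]);a=.297
    d=(Q[:,:2]-c);x=d[:,0]*np.cos(a)+d[:,1]*np.sin(a);y=-d[:,0]*np.sin(a)+d[:,1]*np.cos(a)
    m=(abs(x)<.05)&(abs(y)<.068)&(Q[:,2]>.12)&(Q[:,2]<.133)&~((abs(abs(x)-.032)<.017)&(abs(abs(y)-.048)<.023))
    print('plane',np.linalg.lstsq(np.c_[np.ones(m.sum()),x[m],y[m]],Q[m,2],rcond=None)[0].round(4),m.sum())
    g=np.load(f'pics/{n}0.npz')['image']
    r=(200,330,180,320) if n=='scene' else (180,310,280,420)
    cc=np.hstack([cv2.resize(i[r[0]:r[1],r[2]:r[3]],None,fx=2.8,fy=2.8,interpolation=cv2.INTER_CUBIC) for i in (g,f['image'])])
    cv2.imwrite(f'pics/{n}8.png',cc[...,::-1])
```

```text
11.5333 [0.42058574 0.35841108 0.26938461] [ 0.2  0.  -0.1]
side
0.127 2123 [array([457. , 244.6]), array([113. , 151.8]), np.float64(16.4)]
0.134 556 [array([457.4, 243.9]), array([ 86.4, 132.5]), np.float64(16.5)]
0.066 445 [array([481.3, 280.3]), array([ 89.9, 185.1]), np.float64(55.3)]
0.005 2382 [array([454.6, 245.3]), array([114.3, 152.8]), np.float64(16.8)]
plane [ 0.1302 -0.0021  0.0002] 1109
scene
0.127 2867 [array([457.2, 242.4]), array([113.1, 152.2]), np.float64(16.9)]
0.134 859 [array([456.8, 241.8]), array([ 86.7, 130.4]), np.float64(16.2)]
0.066 842 [array([415. , 256.9]), array([183.9,  90.8]), np.float64(70.4)]
0.005 3661 [array([414.7, 256.1]), array([186.1,  92.8]), np.float64(71.0)]
plane [ 1.309e-01  1.000e-04 -1.500e-03] 1501
```

View pics/side8.png

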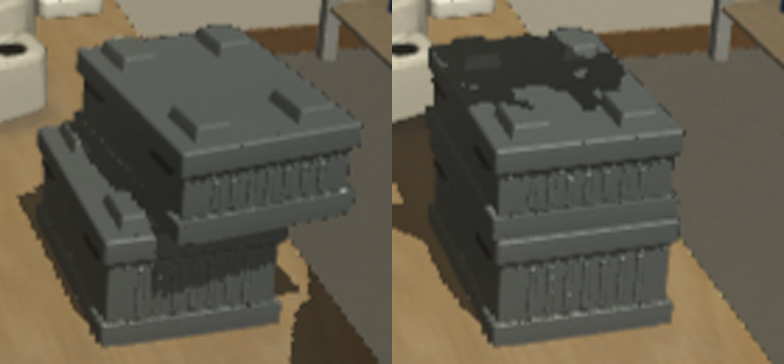

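View pics/scene8.png

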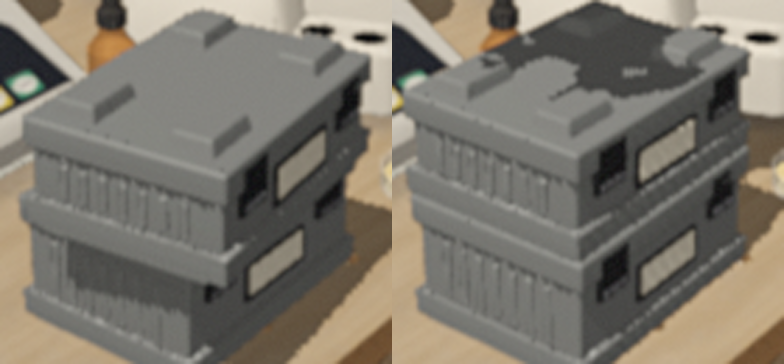

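Run:
```python
from plant import robot
robot.close_job();print(robot.sense()['t'])
```

```text
the job is handed in; nothing more can be done
the job is handed in; nothing more can be done
```

The upper case now sits flush and level on the lower one, and I handed the job in at about 11.6 s of the 48 s allowed. I gripped one of the upper case's lid lugs with 30 N and slid and turned the case square. Opening the jaws let it drop over the lower lugs, and I then backed the arm away.

**Seating:** The last images put the upper lid at z = 0.130 to 0.131 m (72 + 58 mm expected), with tilt no more than about 0.002 rad. The upper case is square to the lower one within about 0.5° and centred within about 2 mm, inside the 2.5 mm play.

**Lower case and other items:** The lower case had not moved to within what the cameras can show, about 1 mm. I kept the arm clear of the dish, pen and bottle but did not measure them again at the end.

**Forces:** The wrist forces I read were about 6 N at most; I read them only between moves.

**What disagreed:**
- The fingertips stood about 30 mm higher than the reported TCP height and `robot.nose_length` imply. Two cameras and the touch on the lid agreed on this, so I worked from those instead.
- The side and scene cameras differed by 1 to 3 mm in y on the case positions.
- Two lid-tilt fits made while the fingers were still in view came out wrong. The clear views afterwards replaced them.

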